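# Wring a setup block onto its mate in the setting stand

## Task

Build up the height gauge in the setting stand by wringing the blue setup block onto the bare-metal block fixed there. Lay the blue block flat and in line on only the open half of the metal block (the end away from the upright stop, overhanging that end by roughly half its length), then, pressing lightly so the faces stay together, slide it lengthways until it butts against the stop and lies flush over the metal block, and let go. Do not lower it straight onto its final place, and leave the brass block, the glue bottle and the screwdriver where they are.

Things in the scene. Friction and masses are not known exactly. Their poses are not given: they have to be found in the camera images.
- stand: Setting stand, fixed to the bench, level. Origin: centre of the underside of its plywood base (100 mm along x, 220 along y, 18 thick); z up. On it is fixed the lower block, bare aluminium, 40 mm (x) by 110 (y) by 30 high, centred, its flat top 48 mm above the bench. A stop stands at its -y end; the +y end is open. Wooden cleats beside it reach only 28 mm above the bench.
- lower_face (a point): Centre of the lower block's top face, 48 mm above the stand's origin; x across, y lengthways from the stop towards the open end, z up.
- stop_top (a point): Top edge of the dark steel stop at the lower block's -y end: middle of the edge of its working face, 55 mm from lower_face towards -y and 25 mm above it. The stop is rigid, 40 mm wide, 12 mm thick, and touches the lower block; its working face looks to +y.
- blue_center (a point): Centre of the loose blue setup block: solid, plain, 40 mm (its x) by 110 mm (its y) by 32 mm high (z), about 0.4 kg, lying flat on the bench at the start; its point is 16 mm above its underside. Long and narrow like the lower block, and either end may face the stop. Home, its centre is 16 mm above the lower block's top-face centre.
- brass_center (a point): Bystander: centre of the loose brass block, 40 mm (x) by 110 mm (y) by 16 mm high. Leave it.
- glue_center (a point): Bystander: centre of a loose upright red bottle with a white cap, 54 mm diameter, about 130 mm high. Leave it.
- screwdriver: Bystander: loose screwdriver lying on the bench, about 200 mm long along its x. Leave it.
Not all that is in view belongs to the job. Several things have the shape of the stand; the one meant has the colours described above.

How it is judged:
By the outcome, as a careful person would: the job done as asked, in the order asked, and still so for the second after the job is handed in, with the robot touching nothing.
It also fails if it takes over 42 s, if anything falls off the work surface, if the arm or the gripper's body presses on something with over 40 N, if the wrist force passes 120 N, or if a joint passes its speed limit or range.

## Robot

A 7-joint arm with a two-finger parallel gripper is mounted at the origin on the work surface. World frame = base frame: x ahead of the robot, y to its left, z up, the work surface at z = 0. Lengths are in m, angles in rad, forces in N, time in s.
With the tool pointing down it reaches from about 0.425 to 0.875 m from the base axis. Payload 9.9 kg.
Tool frame: the origin (TCP) lies at the very end of the fingers, on their centre line; the grasp point (between the pads) lies 19 mm behind it; z points along the fingers, y is the direction in which the jaws open and shut (so a half turn about z gives the same grasp; the last joint's range is limited). The gripper opens to 85 mm and grips with 20 to 120 N. Pads are 22 mm wide; open, the fingers measure 114 mm over their backs; the gripper's body (76 mm by 85 mm) begins 54 mm behind the grasp point. The pads swing forward as they close: fully open they stand 13 mm farther back than shut.
Start: joints at [1.061, 0.576, 0.025, 1.437, -0.015, 1.129, -0.057], TCP at [0.279, -0.615, 0.231] pointing down, gripper open.
Joint ranges: [-2.76, 2.76], [-0.34, 2.15], [-1.52, 1.57], [0.19, 2.46], [-1.09, 4.23], [0.17, 1.99], [-2.82, 2.82]. Speed limits (rad/s): [2.22, 2.22, 3.01, 3.01, 3.14, 3.14, 3.14].

## Interface

Orientations are given as a unit quaternion [x, y, z, w].
In Python, from rig import manip, camera, order gives the robot as it stands.
- The arm moves only by the tool drive_tool, never from a script. Its argument "steps" is a list that holds one entry, the list of rows, each a list of 5 numbers: the shift along the tool's x, y, z in m, then the turn about the tool's z in degrees, then the opening in per cent of the stroke, from 0 (shut) to 100 (fully open). In form: [[[tx, ty, tz, turn, fingers], ...]]. A call has exactly 10 rows; each row is the pose to reach, as a shift and turn from the pose commanded when the call began, along the tool's axes at that moment; what a row does not reach only later rows make up. A row lasts 1/8 s, in which the tool goes at most 62.5 mm and 10.7 degrees, less where a joint would pass 70% of its speed; a pose out of reach is approached as far as the arm can. A call with a gripper value outside its range is refused whole. The fingers move at their own pace and stop on an object; "force" is the grip in N (left out, the last holds). Time passes only in rows, so rows that repeat a pose let the fingers close, or fill a call up. It gives the time, the measured TCP pose, the force and the opening at its end, in the units of the state.
- manip.read_state(): the state, without advancing time (a new reading comes with each control period).
- camera(name): name is "scene" or "side" or "wrist"; returns a dict with "color" (400x640x3 uint8, red, green, blue), "range_z" (400x640 float32, m along the optical axis (not along the pixel's ray), 0 where there is no reading), "K" (3x3 intrinsics, pixels), "rvec" (rotation vector, rad) and "tvec" (3), from world to camera coordinates, as OpenCV has them. Camera axes: x right, y down, z forward; pixel columns grow to the right and rows downward; lengths in m; the calibration is good to about 2 mm. The wrist camera is an equidistant fisheye: a pixel r from the principal point sees the ray r / f radians off the axis. A picture is of the moment at which its call begins.
- order.job_done(): hands the job in, once; it reports no verdict.
The state is a dict: "time": time; "q": joint angles; "dq": joint speeds; "joint_efforts": joint torques, N m; "tcp_pos": TCP position; "eef_rot": TCP orientation; "contact_force": force on the tool from outside, world axes, zero at the start; "wrist_torque": the same for the moment, N m; "opening": opening from 0.0 (shut) to 1.0 (fully open).
Only numpy, scipy, OpenCV 4.12 (cv2) and the standard library are available. Lean on these libraries where they do the work, as an engineer would, in place of code of your own. Each camera call takes 0.05 s, during which the arm holds its last target. There are 200 camera calls.

## Working session

There is one attempt and no reset: what is moved stays moved. The work goes in short steps, Python scripts to look and compute and a tool call to move; the robot and the scene stay as the last step left them, time stands still between calls to the robot, and variables do not carry over. Pictures are saved under pics/ and viewed, about 8 in all and at most 12, crops included, and the job is handed in when it is done.

Besides the shell and the picture viewer there is one more tool, called as name(argument=value, ...) on one line, values as JSON. drive_tool: Moves the arm, as the interface text tells. Its arguments: {"type":"object","properties":{"steps":{"type":"array","items":{"type":"array","items":{"type":"array","items":{"type":"number"}}}},"force":{"type":"number"}},"required":["steps"]}

```bash
mkdir -p pics
cat > h.py <<'E'
import numpy as np, cv2
from rig import manip, camera, order
from scipy.spatial.transform import Rotation as R
def cloud(c):
    K=c["K"];z=c["range_z"];v,u=np.mgrid[:400,:640]
    p=np.stack([(u-K[0,2])/K[0,0]*z,(v-K[1,2])/K[1,1]*z,z],-1)
    M=cv2.Rodrigues(np.array(c["rvec"],float))[0]
    return (p-np.array(c["tvec"]).ravel())@M
def save(n,img): cv2.imwrite("pics/"+n,cv2.cvtColor(img,cv2.COLOR_RGB2BGR))
E
python3 - <<'E'
from h import *
s=camera("scene");d=camera("side")
np.savez("v.npz",s=cloud(s),d=cloud(d),sc=s["color"],dc=d["color"])
save("a.png",s["color"]);save("b.png",d["color"])
st=manip.read_state();print(st["time"],st["tcp_pos"],st["eef_rot"],st["opening"],st["contact_force"])
E
```

```text
0.1 [ 0.27864856 -0.61435669  0.23052294] [ 9.77420857e-01  2.11300514e-01 -1.83625206e-04 -7.26697171e-04] 1.000169973068352 [-0.25224062 -0.4787992   0.147112  ]
```

View pics/a.png

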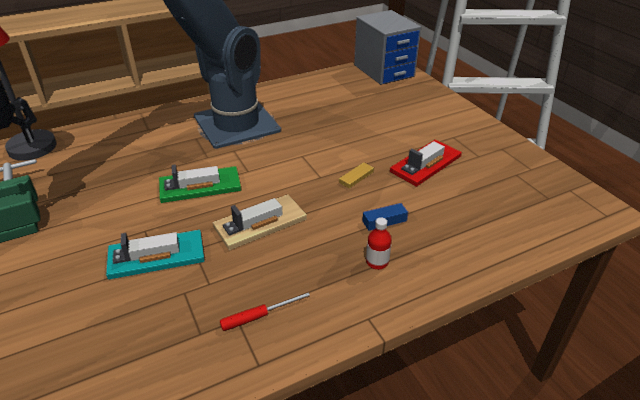

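View pics/b.png

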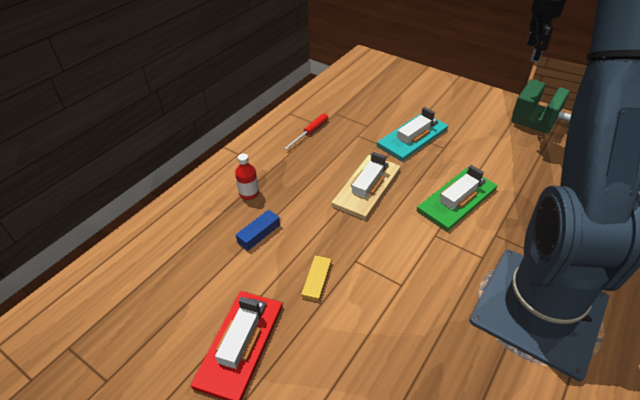

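The scene picture shows four things shaped like the stand: green (200,182), teal (155,252), red (426,160) and bare plywood (260,218). The plywood one fits the description. The blue block is at (385,216), with the bottle in front of it at (379,245); the blue drawers at (400,60) are only a cabinet. The side picture shows the same: plywood stand (367,185), blue block (258,230). Next I'll measure and check with a crop.

Run:
```python
from h import *
v=np.load("v.npz")
def rect(P,lab):
    r=cv2.minAreaRect((P[:,:2]*1000).astype(np.float32)); 
    b=cv2.boxPoints(r); e=b[1]-b[0],b[2]-b[1]; L=max(e,key=np.linalg.norm)
    print(lab,len(P),"c",np.round(r[0],1),"size",np.round(r[1],1),"long-axis deg",round(np.degrees(np.arctan2(L[1],L[0]))%180,1),"z",np.round(np.median(P[:,2])*1000,1))
for n,(bx,sx) in {"s":((360,410,200,235),(205,310,190,250)),"d":((230,290,205,255),(325,405,145,220))}.items():
    P=v[n];C=v[n+"c"].astype(int)
    def sub(b): return P[b[2]:b[3],b[0]:b[1]].reshape(-1,3),C[b[2]:b[3],b[0]:b[1]].reshape(-1,3)
    p,c=sub(bx); m=(c[:,2]>c[:,0]*1.8)&(c[:,2]>50)
    rect(p[m&(abs(p[:,2]-.032)<.005)],n+" blue top")
    rect(p[m],n+" blue all")
    p,c=sub(sx); z=p[:,2]
    rect(p[abs(z-.048)<.004],n+" z48")
    rect(p[(abs(z-.048)<.004)&(c.min(1)>110)],n+" z48bright")
    rect(p[(abs(z-.073)<.004)],n+" z73")
    tan=(c[:,0]>150)&(abs(z-.018)<.004); rect(p[tan],n+" base18")
for n,b in {"s":(205,195,200,60),"d":(225,140,190,115)}.items(): pass
im=np.vstack([cv2.resize(v["sc"][190:260,200:420],None,fx=3.6,fy=3.6,interpolation=2),cv2.resize(v["dc"][145:255,200:420],None,fx=3,fy=3,interpolation=2).__getitem__(slice(0,330)) if 0 else cv2.resize(v["dc"][150:250,225:409],(792,335),interpolation=2)])
save("c.png",im)
```

```text
s blue top 407 c [640.9 172. ] size [107.5  43.4] long-axis deg 83.1 z 30.5
s blue all 656 c [1011.1 -137.6] size [ 109.4 1051.4] long-axis deg 140.1 z 29.3
s z48 446 c [ 503.6 -122.6] size [ 46.4 121.9] long-axis deg 95.0 z 46.7
s z48bright 421 c [ 502.1 -116.7] size [ 46.4 109.9] long-axis deg 93.0 z 46.7
s z73 55 c [ 507.6 -177.8] size [39.8 12.5] long-axis deg 5.5 z 72.0
s base18 994 c [ 503.2 -116.7] size [103.5 219.3] long-axis deg 94.4 z 16.7
d blue top 576 c [635.9 174.7] size [109.4  42.9] long-axis deg 82.8 z 32.1
d blue all 798 c [389.8 438. ] size [104.9 818.5] long-axis deg 133.3 z 31.3
d z48 469 c [ 498.7 -121.3] size [ 41.9 122. ] long-axis deg 94.5 z 48.8
d z48bright 434 c [ 498.5 -116.2] size [ 41.6 112. ] long-axis deg 93.9 z 48.7
d z73 59 c [ 503.1 -178.5] size [39.9 16.3] long-axis deg 4.8 z 73.4
d base18 1097 c [ 499.  -116.4] size [100.8 222.9] long-axis deg 94.5 z 18.7
```

View pics/c.png

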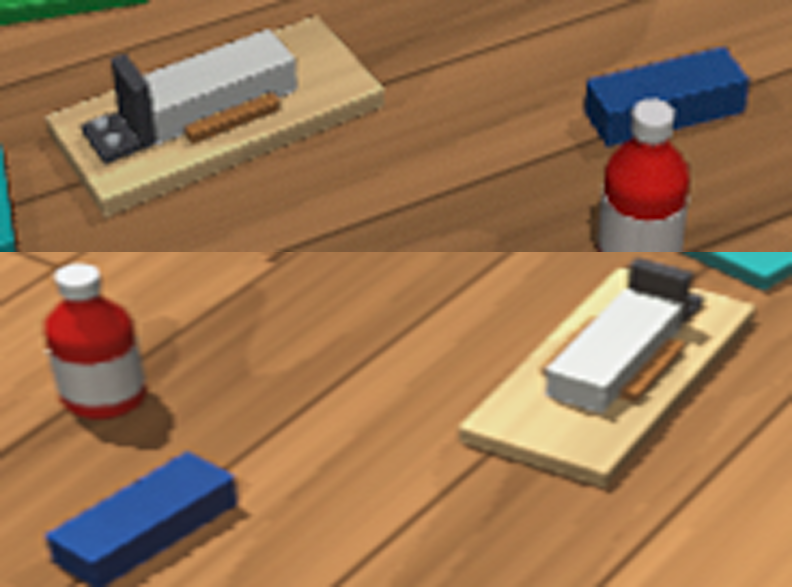

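The crop confirms it: plywood base, bare-metal block and dark stop at its -y end, and a plain blue block. The blue block is at about (0.638, 0.174) at 83°, with the stand at (0.501, -0.1165) at 94.4°. Sizes and heights match the description to 2–3 mm. Next I'll check the bottle's clearance and work out the first move.

```bash
cat >> h.py <<'E'
def rel(x,y,z,xdeg):
    "world target TCP + world heading of tool x -> tx,ty,tz(mm), turn(deg)"
    s=manip.read_state();r=R.from_quat(s["eef_rot"]);t=r.inv().apply(np.array([x,y,z])-s["tcp_pos"])
    a=r.as_matrix()[:,0];h=np.degrees(np.arctan2(a[1],a[0]))
    print("heading",round(h,2),"rel mm",np.round(t*1000,1),"turn",round(-((xdeg-h+180)%360-180),1))
def stt():
    s=manip.read_state();r=R.from_quat(s["eef_rot"]).as_matrix()
    print("t",round(s["time"],2),"tcp",np.round(s["tcp_pos"]*1000,1),"xhead",round(np.degrees(np.arctan2(r[1,0],r[0,0])),2),"zax",np.round(r[:,2],4),"F",np.round(s["contact_force"],1),"T",np.round(s["wrist_torque"],2),"open",round(s["opening"],3))
E
python3 - <<'E'
from h import *
v=np.load("v.npz")
for n,b in {"s":(360,395,215,272),"d":(230,265,150,205)}.items():
    P=v[n][b[2]:b[3],b[0]:b[1]].reshape(-1,3);C=v[n+"c"][b[2]:b[3],b[0]:b[1]].reshape(-1,3).astype(int)
    m=(C[:,0]>C[:,1]*2.5)&(P[:,2]>.02)&(P[:,2]<.14);q=P[m];print(n,q.min(0),q.max(0))
rel(.638,.174,.15,83)
rel(.638,.174,.2,83)
print(manip.read_state()["q"])
E
```

```text
s [0.73785672 0.05166773 0.05896123] [0.78356079 0.09988035 0.11037303]
d [0.72356946 0.06280094 0.06224769] [0.77150641 0.1074075  0.11203207]
heading 24.4 rel mm [ 652.9 -569.4   81.3] turn -58.6
heading 24.4 rel mm [ 652.9 -569.5   31.3] turn -58.6
[ 1.06121175  0.57645819  0.02484228  1.43782116 -0.01502469  1.12899656
 -0.05650002]
```

drive_tool(steps=[[[0.02,-0.018,0,-2,100],[0.06,-0.052,0,-5,100],[0.1,-0.087,0,-9,100],[0.145,-0.127,0,-13,100],[0.19,-0.166,0,-17,100],[0.235,-0.205,0,-21,100],[0.28,-0.244,0,-25,100],[0.325,-0.284,0,-29,100],[0.37,-0.323,0,-33,100],[0.41,-0.358,0,-37,100]]])

```text
time: 1.35
tcp_pos: [0.5048, -0.1172, 0.2312]
eef_rot: [0.859, 0.512, 0.0, -0.0]
contact_force: [0.3, -0.9, -0.3]
opening: 1.001
```

```bash
python3 -c "
from h import *
stt();rel(.638,.174,.16,83)"
```

```text
t 1.35 tcp [ 504.8 -117.2  231.2] xhead 61.57 zax [-0.e+00  2.e-04 -1.e+00] F [ 0.3 -0.9 -0.3] T [-0.05 -0.08  0.04] open 1.001
heading 61.57 rel mm [319.4 -21.5  71.3] turn -21.4
```

```bash
cat >> h.py <<'E'
def wcloud(c):
    K=c["K"];z=c["range_z"];v,u=np.mgrid[:400,:640]
    x=(u-K[0,2])/K[0,0];y=(v-K[1,2])/K[1,1];th=np.hypot(x,y)
    k=np.tan(np.minimum(th,1.45))/np.maximum(th,1e-9)
    p=np.stack([x*k*z,y*k*z,z],-1)
    M=cv2.Rodrigues(np.array(c["rvec"],float))[0]
    P=(p-np.array(c["tvec"]).ravel())@M; P[(z==0)|(th>1.4)]=np.nan; return P
def rect(P,lab):
    r=cv2.minAreaRect((P[:,:2]*1000).astype(np.float32)); b=cv2.boxPoints(r);e=b[1]-b[0],b[2]-b[1];L=max(e,key=np.linalg.norm)
    print(lab,len(P),"c",np.round(r[0],1),"size",np.round(r[1],1),"deg",round(np.degrees(np.arctan2(L[1],L[0]))%180,1),"z",np.round(np.median(P[:,2])*1000,1))
E
python3 - <<'E'
from h import *
c=camera("wrist");save("w1.png",c["color"]);P=wcloud(c);np.savez("w1.npz",P=P,C=c["color"]);stt()
p=P.reshape(-1,3);C=c["color"].reshape(-1,3).astype(int)
near=np.hypot(p[:,0]-.5,p[:,1]+.117)<.13
rect(p[near&(abs(p[:,2]-.048)<.004)&(C.min(1)>110)],"lower")
rect(p[near&(abs(p[:,2]-.073)<.004)],"stop")
rect(p[near&(abs(p[:,2]-.018)<.004)],"base")
E
```

```text
t 1.4 tcp [ 507.8 -109.4  231.4] xhead 62.21 zax [ 0.0023  0.0045 -1.    ] F [2.1 6.7 0.8] T [ 0.43 -0.21  0.01] open 1.0
lower 3571 c [ 501.9 -114.8] size [ 40.6 110. ] deg 94.3 z 49.4
stop 439 c [ 506.7 -175.6] size [41.  12.9] deg 4.4 z 74.3
base 8881 c [ 501.7 -114.9] size [100.9 220.4] deg 94.4 z 19.4
```

View pics/w1.png

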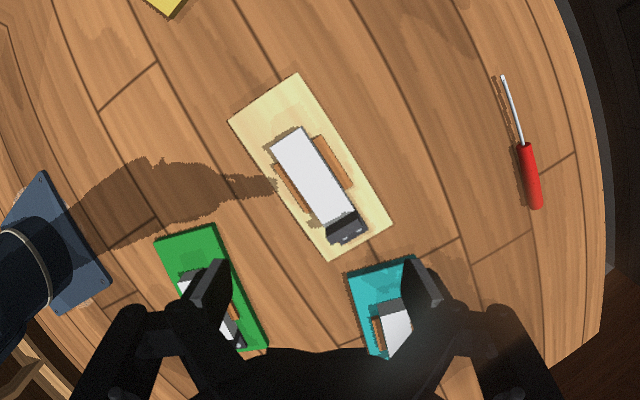

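drive_tool(steps=[[[0.04,-0.003,0,-3,100],[0.09,-0.006,0,-6,100],[0.14,-0.009,0.01,-9,100],[0.19,-0.013,0.02,-12,100],[0.24,-0.016,0.04,-15,100],[0.29,-0.019,0.06,-19,100],[0.319,-0.021,0.071,-21.4,100],[0.319,-0.021,0.071,-21.4,100],[0.319,-0.021,0.071,-21.4,100],[0.319,-0.021,0.071,-21.4,100]]])

```text
time: 2.65
tcp_pos: [0.6388, 0.1691, 0.1608]
eef_rot: [0.751, 0.66, -0.0, 0.0]
contact_force: [0.0, -0.1, 0.6]
opening: 0.999
```

Run:
```python
from h import *
c=camera("wrist");save("w2.png",c["color"]);P=wcloud(c);stt()
p=P.reshape(-1,3);C=c["color"].reshape(-1,3).astype(int)
near=np.hypot(p[:,0]-.638,p[:,1]-.174)<.1
m=near&(C[:,2]>C[:,0]*1.8)&(C[:,2]>50)
rect(p[m&(abs(p[:,2]-.032)<.006)],"blue");rect(p[m],"blue all")
rel(.638,.174,.16,83)
```

```text
t 2.7 tcp [638.8 169.3 160.9] xhead 82.68 zax [ 7.e-04 -5.e-04 -1.e+00] F [-0.1 -1.  -0.1] T [-0.    0.03 -0.01] open 1.004
blue 4884 c [639.6 175.6] size [109.3  39.1] deg 82.9 z 33.4
blue all 4906 c [640.7 175.6] size [109.6  41.3] deg 82.9 z 33.4
heading 82.68 rel mm [ 4.6 -1.4  0.9] turn -0.3
```

View pics/w2.png

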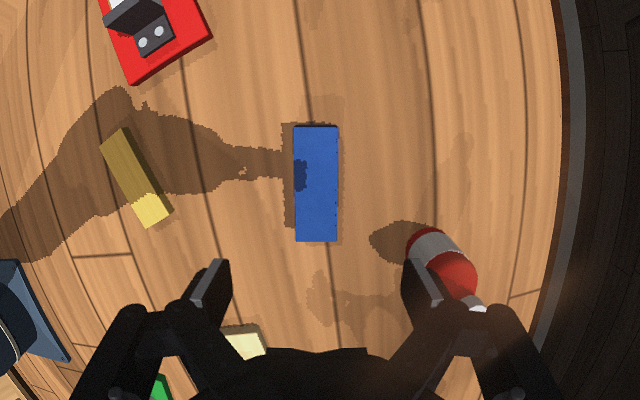

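The wrist picture of the stand shows it at (310,165), unobstructed. The second shows the blue block at (316,184), centred between the open jaws, with the bottle off at (445,265). The wrist view agrees with the scene and side views within 2 mm, so I'll descend and grip.

drive_tool(steps=[[[0.006,-0.0005,0.03,-0.2,100],[0.006,-0.0005,0.07,-0.2,100],[0.006,-0.0005,0.11,-0.2,100],[0.006,-0.0005,0.135,-0.2,100],[0.006,-0.0005,0.15,-0.2,100],[0.006,-0.0005,0.1555,-0.2,100],[0.006,-0.0005,0.1555,-0.2,100],[0.006,-0.0005,0.1555,-0.2,80],[0.006,-0.0005,0.1555,-0.2,40],[0.006,-0.0005,0.1555,-0.2,30]]], force=60)

```text
time: 3.95
tcp_pos: [0.6394, 0.1769, 0.0056]
eef_rot: [0.749, 0.663, 0.001, 0.0]
contact_force: [-0.2, -0.2, 0.7]
opening: 0.456
```

drive_tool(steps=[[[0,0,0,0,25],[0,0,0,0,25],[0,0,0,0,25],[0,0,0,0,25],[0,0,-0.01,0,25],[0,0,-0.03,0,25],[0,0,-0.06,0,25],[0,0,-0.09,0,25],[0,0,-0.1,0,25],[0,0,-0.1,0,25]]])

```text
time: 5.2
tcp_pos: [0.639, 0.1768, 0.1055]
eef_rot: [0.749, 0.663, 0.0, 0.0]
contact_force: [0.3, -0.5, -4.5]
opening: 0.46
```

Run:
```python
from h import *
stt();s=camera("scene");d=camera("side");c=camera("wrist")
for n,C,P in (("s",s["color"],cloud(s)),("d",d["color"],cloud(d)),("w",c["color"],wcloud(c))):
    p=P.reshape(-1,3);C=C.reshape(-1,3).astype(int)
    m=(np.hypot(p[:,0]-.639,p[:,1]-.175)<.1)&(C[:,2]>C[:,0]*1.8)&(C[:,2]>50)&(p[:,2]>.05)
    q=p[m]
    if len(q)>20: rect(q[q[:,2]>np.percentile(q[:,2],95)-.006],n+" top");print(np.percentile(q[:,2],[1,50,99]))
save("w3.png",np.hstack([c["color"][::2,::2],d["color"][130:330,150:470]]))
```

```text
t 5.2 tcp [639.  176.8 105.5] xhead 82.99 zax [ 1.1e-03  3.0e-04 -1.0e+00] F [ 0.3 -0.5 -4.5] T [0.02 0.01 0.01] open 0.46
s top 289 c [646.4 167.2] size [110.7  69.3] deg 54.1 z 130.1
[0.09966187 0.1254269  0.13633039]
d top 349 c [626.4 183.2] size [107.7  66.6] deg 48.7 z 131.0
[0.10272786 0.12935496 0.16575993]
w top 15754 c [639.5 183.6] size [94.2 39.9] deg 83.0 z 131.5
[0.11097589 0.13150063 0.13288712]
```

View pics/w3.png

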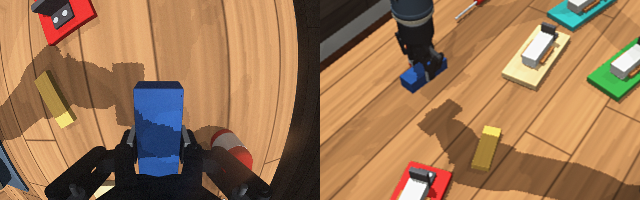

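The block is held level and centred, and the 4.5 N reading matches its weight. Next is the carry to a hover over the open half of the metal block.

```bash
python3 -c "
from h import *
rel(.4971,-.0602,.075,94.4)"
```

```text
heading 83.0 rel mm [-252. -111.   29.] turn -11.4
```

drive_tool(steps=[[[-0.02,-0.009,0,-1,25],[-0.06,-0.026,0,-3,25],[-0.105,-0.046,0,-5,25],[-0.15,-0.066,0,-7,25],[-0.195,-0.086,0,-9,25],[-0.235,-0.103,0,-10.5,25],[-0.252,-0.111,0.005,-11.4,25],[-0.252,-0.111,0.02,-11.4,25],[-0.252,-0.111,0.029,-11.4,25],[-0.252,-0.111,0.029,-11.4,25]]])

```text
time: 6.6
tcp_pos: [0.498, -0.0583, 0.0747]
eef_rot: [0.679, 0.734, -0.0, -0.001]
contact_force: [0.3, -0.2, -3.5]
opening: 0.458
```

Run:
```python
from h import *
stt();s=camera("scene");d=camera("side")
O=np.array([.5014,-.116]);a=np.radians(94.4);u=np.array([np.cos(a),np.sin(a)]);x=np.array([u[1],-u[0]])
for n,c in (("s",s),("d",d)):
    P=cloud(c).reshape(-1,3);C=c["color"].reshape(-1,3).astype(int)
    L=np.c_[(P[:,:2]-O)@x,(P[:,:2]-O)@u,P[:,2]]*1000
    b=(np.abs(L[:,0])<60)&(abs(L[:,1])<140)&(C[:,2]>C[:,0]*1.8)&(C[:,2]>50)
    q=L[b];t=np.percentile(q[:,2],97);print(n,"blue top z",t,"local min/max",np.percentile(q,[1,99],axis=0).round(1).tolist())
    m=(np.abs(L[:,0])<30)&(abs(L[:,1])<70)&(C.min(1)>110)&(abs(L[:,2]-48)<4)
    q=L[m];print(n,"lower x",np.percentile(q[:,0],[2,98]),"y",np.percentile(q[:,1],[1,99]))
save("e.png",np.hstack([cv2.resize(s["color"][170:250,200:320],(480,320)),cv2.resize(d["color"][120:220,320:420],(320,320))]))
rel(.4971,-.0602,.0536,94.4)
```

```text
t 6.6 tcp [498.  -58.3  74.7] xhead 94.51 zax [-0.0015  0.001  -1.    ] F [ 0.3 -0.2 -3.5] T [-0.01  0.01 -0.  ] open 0.458
s blue top z 102.42673895498089 local min/max [[-16.2, -0.3, 69.7], [25.0, 105.5, 103.5]]
s lower x [-18.05488629  22.68440124] y [-51.01702626  51.08777682]
d blue top z 105.31953111824433 local min/max [[-22.2, 5.8, 76.1], [18.0, 111.3, 106.8]]
d lower x [-23.52076488 -12.01033399] y [-52.45029021  55.05496469]
heading 94.49 rel mm [-1.5 -1.4 22. ] turn 0.1
```

View pics/e.png

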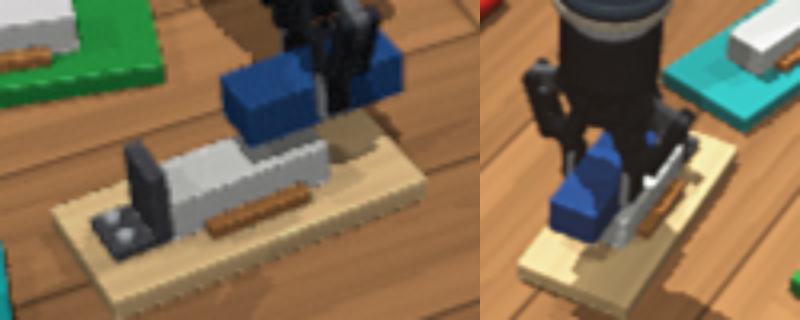

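The hover is as intended: in line over the open half, with the stop end at mid-block. The blue block sits about 1.4 mm too far to +x, so I'll correct that and lower gently.

drive_tool(steps=[[[-0.0015,-0.0014,0.005,0.1,25],[-0.0015,-0.0014,0.012,0.1,25],[-0.0015,-0.0014,0.016,0.1,25],[-0.0015,-0.0014,0.018,0.1,25],[-0.0015,-0.0014,0.019,0.1,25],[-0.0015,-0.0014,0.02,0.1,25],[-0.0015,-0.0014,0.0205,0.1,25],[-0.0015,-0.0014,0.021,0.1,25],[-0.0015,-0.0014,0.0213,0.1,25],[-0.0015,-0.0014,0.0213,0.1,25]]])

```text
time: 7.95
tcp_pos: [0.4967, -0.0614, 0.0545]
eef_rot: [0.68, 0.733, 0.0, -0.0]
contact_force: [-0.4, -0.2, -4.7]
opening: 0.46
```

```bash
python3 -c "
from h import *
stt()"
```

```text
t 7.95 tcp [496.7 -61.4  54.5] xhead 94.29 zax [ 0.  0. -1.] F [-0.4 -0.2 -4.7] T [-0.01 -0.   -0.03] open 0.46
```

drive_tool(steps=[[[0,0,0.0003,0,25],[0,0,0.0006,0,25],[0,0,0.0009,0,25],[0,0,0.0012,0,25],[0,0,0.0015,0,25],[0,0,0.0015,0,25],[0,0,0.0015,0,25],[0,0,0.0015,0,25],[0,0,0.0015,0,25],[0,0,0.0015,0,25]]])

```text
time: 9.2
tcp_pos: [0.4967, -0.0614, 0.0535]
eef_rot: [0.68, 0.733, -0.0, 0.0]
contact_force: [-3.2, 0.6, 5.2]
opening: 0.456
```

```bash
python3 -c "
from h import *
stt()"
```

```text
t 9.2 tcp [496.7 -61.4  53.5] xhead 94.3 zax [ 3.e-04 -3.e-04 -1.e+00] F [-3.2  0.6  5.2] T [ 0.03  0.58 -0.03] open 0.456
```

Contact: about 10 N of pressing force. I'll check seating and alignment before sliding.

```bash
cat >> h.py <<'E'
def chk(tag):
    stt();s=camera("scene");d=camera("side")
    O=np.array([.5014,-.116]);a=np.radians(94.4);u=np.array([np.cos(a),np.sin(a)]);x=np.array([u[1],-u[0]])
    for n,c in (("s",s),("d",d)):
        P=cloud(c).reshape(-1,3);C=c["color"].reshape(-1,3).astype(int)
        L=np.c_[(P[:,:2]-O)@x,(P[:,:2]-O)@u,P[:,2]]*1000
        b=(np.abs(L[:,0])<60)&(abs(L[:,1])<140)&(C[:,2]>C[:,0]*1.8)&(C[:,2]>50)
        q=L[b];print(n,"blue lo/hi",np.percentile(q,[1,99],axis=0).round(1).tolist())
        t=q[abs(q[:,2]-np.median(q[q[:,2]>72,2]))<4]
        if len(t)>30: cf=np.linalg.lstsq(np.c_[t[:,:2],np.ones(len(t))],t[:,2],rcond=None)[0];print("  top z at centre/slopes",cf.round(3),len(t)); rect(t/1000,"  top local")
    f=lambda i,y0,x0,h,w:cv2.resize(i[y0:y0+h,x0:x0+w],(w*5,h*5),interpolation=2)
    save(tag,np.hstack([f(s["color"],175,210,80,90),f(d["color"],145,330,80,70)]))
E
python3 -c "
from h import *
chk('f.png')"
```

```text
t 9.2 tcp [496.7 -61.4  53.5] xhead 94.3 zax [ 3.e-04 -3.e-04 -1.e+00] F [-3.2  0.6  5.2] T [ 0.03  0.58 -0.03] open 0.456
s blue lo/hi [[-18.7, -3.1, 48.7], [41.1, 103.4, 108.3]]
  top z at centre/slopes [-1.1000e-02 -6.0000e-03  7.8593e+01] 268
  top local 268 c [ 0.  50.6] size [ 46.  109.8] deg 91.1 z 78.5
d blue lo/hi [[-32.1, 7.1, 52.8], [16.3, 108.5, 112.3]]
  top z at centre/slopes [-1.1000e-02 -7.0000e-03  8.1044e+01] 321
  top local 321 c [-3.2 55.8] size [ 40.4 108.7] deg 90.1 z 80.7
```

View pics/f.png

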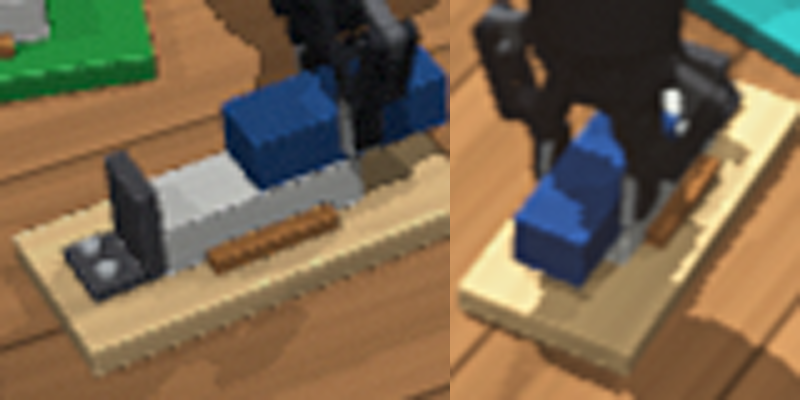

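The faces are in contact and level (slopes ≤0.012, top at about 80 mm), in line, overhanging the open end by half. The picture shows the stop end at mid-block. I'll start the slide, with a +0.6 mm lateral correction.

drive_tool(steps=[[[-0.002,0,0.0001,0,25],[-0.006,0.0002,0.0001,0,25],[-0.011,0.0004,0.0001,0,25],[-0.016,0.0006,0.0001,-0.1,25],[-0.022,0.0006,0.0001,-0.1,25],[-0.028,0.0006,0.0001,-0.1,25],[-0.034,0.0006,0.0001,-0.1,25],[-0.04,0.0006,0.0001,-0.1,25],[-0.044,0.0006,0.0001,-0.1,25],[-0.046,0.0006,0.0001,-0.1,25]]])

```text
time: 10.55
tcp_pos: [0.5018, -0.1058, 0.0536]
eef_rot: [0.679, 0.734, 0.001, 0.0]
contact_force: [-0.2, 5.3, 4.8]
opening: 0.456
```

```bash
python3 -c "
from h import *
chk('g.png');rel(.5014,-.116,.0535,94.4)"
```

```text
t 10.55 tcp [ 501.8 -105.8   53.6] xhead 94.46 zax [ 0.0022  0.0014 -1.    ] F [-0.2  5.3  4.8] T [ 1.18  0.2  -0.09] open 0.456
s blue lo/hi [[-16.1, -47.8, 49.1], [27.3, 58.4, 81.9]]
  top z at centre/slopes [ 1.0000e-03 -5.0000e-03  7.8473e+01] 280
  top local 280 c [2.7 6.2] size [ 44.7 108.4] deg 90.2 z 78.5
d blue lo/hi [[-40.4, -42.6, 51.3], [17.6, 63.7, 179.9]]
  top z at centre/slopes [-9.0000e-03  1.0000e-03  8.0671e+01] 308
  top local 308 c [-1.7  9.8] size [ 40.3 110. ] deg 90.4 z 80.7
heading 94.44 rel mm [-9.8 -1.2  0.1] turn 0.0
```

drive_tool(steps=[[[-0.002,-0.0003,0,0,25],[-0.004,-0.0006,0,0,25],[-0.0055,-0.0007,0,0,25],[-0.0062,-0.0007,0,0,25],[-0.0068,-0.0007,0,0,25],[-0.0074,-0.0007,0,0,25],[-0.0078,-0.0007,0,0,25],[-0.0082,-0.0007,0,0,25],[-0.0086,-0.0007,0,0,25],[-0.0088,-0.0007,0,0,25]]])

```text
time: 11.9
tcp_pos: [0.5017, -0.1138, 0.0535]
eef_rot: [0.679, 0.734, 0.001, -0.0]
contact_force: [-1.2, 10.6, 6.4]
opening: 0.456
```

```bash
python3 -c "
from h import *
chk('g2.png');rel(.5014,-.116,.0535,94.4)"
```

```text
t 11.9 tcp [ 501.7 -113.8   53.5] xhead 94.5 zax [ 0.0019  0.0021 -1.    ] F [-1.2 10.6  6.4] T [ 1.88  0.29 -0.19] open 0.456
s blue lo/hi [[-16.1, -55.3, 48.5], [40.8, 51.0, 95.0]]
  top z at centre/slopes [-2.4000e-02 -0.0000e+00  7.8512e+01] 286
  top local 286 c [ 1.6 -2.2] size [ 44.9 108.7] deg 91.6 z 78.5
d blue lo/hi [[-43.0, -46.3, 53.5], [16.6, 55.8, 177.1]]
  top z at centre/slopes [ 3.0000e-03 -1.0000e-03  8.0826e+01] 307
  top local 307 c [-2.2  0.8] size [111.3  39.2] deg 89.4 z 80.7
heading 94.5 rel mm [-2.2 -0.4  0. ] turn 0.1
```

Fy has doubled to 10.6 N, which suggests the stop. A little more push should confirm it.

drive_tool(steps=[[[-0.0003,0,0,0,25],[-0.0006,0,0,0,25],[-0.0009,0,0,0,25],[-0.0009,0,0,0,25],[-0.0009,0,0,0,25],[-0.0009,0,0,0,25],[-0.0009,0,0,0,25],[-0.0009,0,0,0,25],[-0.0009,0,0,0,25],[-0.0009,0,0,0,25]]])

```text
time: 13.25
tcp_pos: [0.5017, -0.1138, 0.0535]
eef_rot: [0.679, 0.735, 0.002, -0.0]
contact_force: [-1.6, 11.9, 7.7]
opening: 0.46
```

```bash
python3 -c "
from h import *
chk('g3.png')"
```

```text
t 13.25 tcp [ 501.7 -113.8   53.5] xhead 94.54 zax [ 0.0019  0.003  -1.    ] F [-1.6 11.9  7.7] T [ 2.36  0.4  -0.18] open 0.46
s blue lo/hi [[-16.5, -55.6, 48.1], [25.0, 51.0, 82.5]]
  top z at centre/slopes [-1.0000e-02  1.0000e-03  7.8416e+01] 286
  top local 286 c [ 3.  -1.5] size [ 42.7 109.1] deg 91.6 z 78.5
d blue lo/hi [[-42.5, -48.0, 52.5], [16.7, 56.0, 177.5]]
  top z at centre/slopes [-3.0000e-03 -2.0000e-03  8.0942e+01] 302
  top local 302 c [-2.3  1. ] size [ 39.2 112.8] deg 90.3 z 80.9
```

View pics/g3.png

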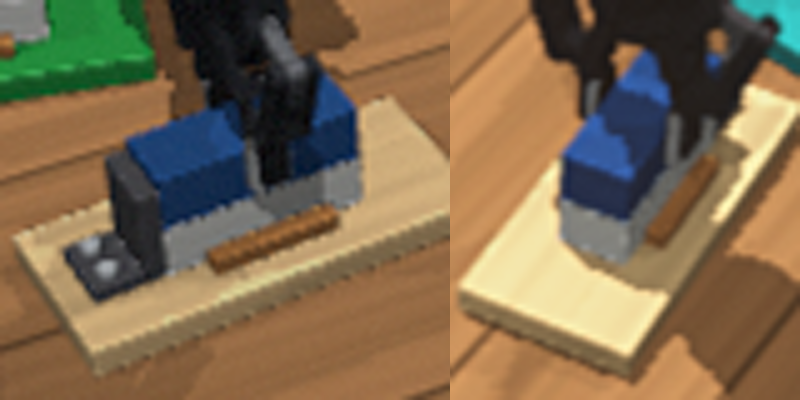

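The TCP stayed put while the push force rose, so the block is against the stop. The picture shows it touching the stop at (130,170) and flush at the open end (355,165). Now I'll release and go straight up.

drive_tool(steps=[[[0,0,0,0,60],[0,0,0,0,75],[0,0,0,0,80],[0,0,0,0,80],[0,0,0,0,80],[0,0,-0.01,0,80],[0,0,-0.03,0,80],[0,0,-0.07,0,80],[0,0,-0.12,0,80],[0,0,-0.16,0,80]]])

```text
time: 14.6
tcp_pos: [0.5009, -0.1168, 0.2155]
eef_rot: [0.679, 0.734, 0.0, 0.001]
contact_force: [1.1, -0.6, 0.4]
opening: 0.8
```

drive_tool(steps=[[[0.04,0,0,0,80],[0.08,0,0,0,80],[0.1,0,-0.02,0,80],[0.1,0,-0.02,0,80],[0.1,0,-0.02,0,80],[0.1,0,-0.02,0,80],[0.1,0,-0.02,0,80],[0.1,0,-0.02,0,80],[0.1,0,-0.02,0,80],[0.1,0,-0.02,0,80]]])

```text
time: 15.85
tcp_pos: [0.4931, -0.0172, 0.2329]
eef_rot: [0.679, 0.734, 0.0, -0.0]
contact_force: [-1.1, 0.8, -0.1]
opening: 0.799
```

Run:
```python
from h import *
chk("h.png")
s=camera("scene");d=camera("side");w=camera("wrist")
for n,c,P in (("s",s,cloud(s)),("d",d,cloud(d)),("w",w,wcloud(w))):
    p=P.reshape(-1,3);C=c["color"].reshape(-1,3).astype(int)
    nr=np.hypot(p[:,0]-.5,p[:,1]+.116)<.13
    b=nr&(C[:,2]>C[:,0]*1.8)&(C[:,2]>50)&(abs(p[:,2]-.08)<.005)
    if b.sum()>20: rect(p[b],n+" blue top")
    m=nr&(abs(p[:,2]-.018)<.004)&(C[:,0]>150)
    if m.sum()>20: rect(p[m],n+" base")
```

```text
t 15.85 tcp [493.1 -17.2 232.9] xhead 94.4 zax [-0.  0. -1.] F [-1.1  0.8 -0.1] T [0.01 0.01 0.  ] open 0.799
s blue lo/hi [[-16.3, -55.0, 48.4], [23.8, 50.8, 82.1]]
  top z at centre/slopes [-1.1000e-02 -1.0000e-03  7.8287e+01] 455
  top local 455 c [ 2.7 -1.9] size [ 42.7 107.5] deg 92.2 z 78.2
d blue lo/hi [[-22.8, -52.0, 53.5], [15.8, 55.9, 84.1]]
  top z at centre/slopes [-9.0000e-03 -6.0000e-03  8.0651e+01] 430
  top local 430 c [-3.4  1.5] size [110.   39.7] deg 89.6 z 80.7
s blue top 449 c [ 504.7 -117.7] size [ 43.3 107. ] deg 95.8 z 78.6
s base 1007 c [ 503.4 -116.6] size [106.6 219.2] deg 94.3 z 16.8
d blue top 443 c [ 499.  -115.6] size [ 41.7 113.1] deg 94.7 z 80.8
d base 971 c [ 498.2 -116.1] size [100.4 222.6] deg 94.4 z 18.6
w blue top 2948 c [ 502.2 -116.7] size [ 39.1 114.9] deg 94.6 z 81.5
w base 6209 c [ 502.  -114.7] size [100.5 218.8] deg 94.7 z 19.4
```

View pics/h.png

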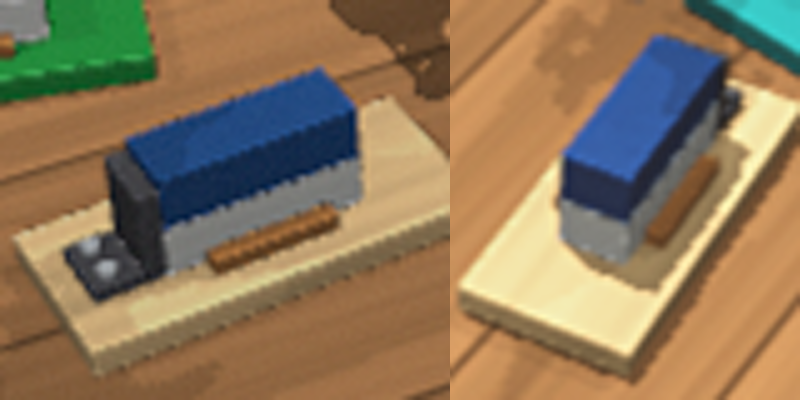

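The picture shows the block flush over the metal block and against the stop. It is centred on the base to within about 1 mm across and level, and the gripper is clear.

```bash
python3 -c "
from h import *
print(order.job_done())"
```

```text
the job is handed in; nothing more can be done
None
```

The blue block is on the metal block in the plywood stand, against the stop, and I handed the job in at about 16 s.

**How it was done:** I laid the block in line on the open half, overhanging the end by about half its length. With about 10 N of pressing force I slid it lengthways about 53 mm until it butted, then let go and lifted straight up.

**Contact with the stop:** the final 0.9 mm push command produced no movement while the push force rose to 12 N.

**Last checks, gripper clear:**
- **Level:** the top reads 78–81 mm across the cameras (80 expected), with slopes of about 0.01 or less.
- **In line:** the side and wrist views put it within 1 mm of the base centre across and at the same angle to 0.3°.
- **Disagreement:** the scene camera gave about 1.3 mm and 1.5° off. It has few pixels on the block, so I put that down to noise.
- **Lengthways:** the cameras read −2 to +0.5 mm from home. I trusted the stop contact over these.

I did not re-measure the brass block, bottle and screwdriver at the end. The arm went down only at the blue block and the stand, and no unexpected force was reported.

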